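# Tap three tubes home in list order

### The job

Three capped tubes stand a little proud in their single stands. In the order of the run list, orange cap first, then blue, then red, press each cap down with the fingertips, lightly, until the black ring under it rests on the collar and the gap is closed; finish one before you push the next. Do not pull a tube up, lift or shove a stand, or disturb the other things on the bench.

Things in the scene. Friction and masses are not known exactly. Their poses are not given: they have to be found in the camera images.
- orange_cap (a point): centre of the flat top of the orange screw cap (cap 22 mm across, 14 mm high). It starts 126 to 130 mm above the worktop and is 118 mm above it when the tube is seated and released (a seated cap can be pushed up to 7 mm lower against the collar's springs)
- orange_slide (a joint): how far the orange-capped tube is pushed down in its stand, m: starts at 0 to 0.004, 0.012 = seated (the black rubber ring under the cap, 4 mm thick, lies on the collar; hard stop), negative = pulled up. It moves straight down under about 3 N on the cap (a little more if pushed fast), stays where it is left, and does not spring back. The collar itself gives on springs, about 3.5 N per mm and at most 7 mm, and carries the tube back up when released
- orange_tube: 15 ml clear tube whose cap is orange, upright, 106 mm long, 16 mm thick; origin at its lower tip, z up. It slides stiffly in its stand
- orange_stand: loose single-tube stand of the orange-capped tube, 0.6 to 1.1 kg: round dark foot 80 mm across, three thin rods, sprung aluminium collar 40 mm across whose top is 100 mm above the worktop; origin at the centre of its underside, z up. Its yaw is of no importance
- blue_cap (a point): centre of the flat top of the blue screw cap (cap 22 mm across, 14 mm high). It starts 126 to 130 mm above the worktop and is 118 mm above it when the tube is seated and released (a seated cap can be pushed up to 7 mm lower against the collar's springs)
- blue_slide (a joint): how far the blue-capped tube is pushed down in its stand, m: starts at 0 to 0.004, 0.012 = seated (the black rubber ring under the cap, 4 mm thick, lies on the collar; hard stop), negative = pulled up. It moves straight down under about 3 N on the cap (a little more if pushed fast), stays where it is left, and does not spring back. The collar itself gives on springs, about 3.5 N per mm and at most 7 mm, and carries the tube back up when released
- blue_tube: 15 ml clear tube whose cap is blue, upright, 106 mm long, 16 mm thick; origin at its lower tip, z up. It slides stiffly in its stand
- blue_stand: loose single-tube stand of the blue-capped tube, 0.6 to 1.1 kg: round dark foot 80 mm across, three thin rods, sprung aluminium collar 40 mm across whose top is 100 mm above the worktop; origin at the centre of its underside, z up. Its yaw is of no importance
- red_cap (a point): centre of the flat top of the red screw cap (cap 22 mm across, 14 mm high). It starts 126 to 130 mm above the worktop and is 118 mm above it when the tube is seated and released (a seated cap can be pushed up to 7 mm lower against the collar's springs)
- red_slide (a joint): how far the red-capped tube is pushed down in its stand, m: starts at 0 to 0.004, 0.012 = seated (the black rubber ring under the cap, 4 mm thick, lies on the collar; hard stop), negative = pulled up. It moves straight down under about 3 N on the cap (a little more if pushed fast), stays where it is left, and does not spring back. The collar itself gives on springs, about 3.5 N per mm and at most 7 mm, and carries the tube back up when released
- red_tube: 15 ml clear tube whose cap is red, upright, 106 mm long, 16 mm thick; origin at its lower tip, z up. It slides stiffly in its stand
- red_stand: loose single-tube stand of the red-capped tube, 0.6 to 1.1 kg: round dark foot 80 mm across, three thin rods, sprung aluminium collar 40 mm across whose top is 100 mm above the worktop; origin at the centre of its underside, z up. Its yaw is of no importance
- flask: bystander, loose, leave alone: conical glass flask, pink contents, 63 mm across, 109 mm high; origin at the centre of its underside
- timer: bystander, loose, leave alone: white bench timer with a green and a red key, 66x66x18 mm; origin at the centre of its underside
- dish: bystander, loose, leave alone: petri dish, 63 mm across, 15 mm high; origin at the centre of its underside
- wine_bottle: bystander, loose, leave alone: small bottle with blue cap and dark red contents, 46 mm across, 86 mm high; origin at the centre of its underside
- tip_box: bystander, loose, leave alone: yellow pipette tip box with clear lid, 89x120x86 mm; origin at the centre of its underside
- tape: bystander, loose, leave alone: roll of beige tape, 64 mm across, 18 mm high; origin at the centre of its underside
- marker: bystander, loose, leave alone: marker pen with blue cap lying down, 140 mm long, 18 mm high; origin at the centre of its underside

How it is judged:
By the outcome, as a careful person would: the job done as asked, in the order asked, and still so for the second after the job is handed in, with the robot touching nothing.
It also fails if it takes over 48 s, if anything falls off the work surface, if the arm or the gripper's body presses on something with over 40 N, if the wrist force passes 120 N, or if a joint passes its speed limit or range.

### The arm

A 7-joint arm with a two-finger parallel gripper is mounted at the origin on a cart in front of the work surface, level with it; the furniture and walls round the work are solid. World frame = base frame: x ahead of the robot, y to its left, z up, the work surface at z = 0. Lengths are in mm, angles in rad, forces in N, time in s.
With the tool pointing down it reaches from about 425 to 1025 mm from the base axis. Payload 3.6 kg.
Tool frame: the origin (TCP) lies at the centre of the arm's flange, where the gripper is bolted on; the fingertips stand 173 mm ahead of it and the grasp point (between the pads) lies 155 mm ahead of it; z points along the fingers, y is the direction in which the jaws open and shut (so a half turn about z gives the same grasp; the last joint's range is limited). The gripper opens to 85 mm and grips with 20 to 120 N. Pads are 22 mm wide; open, the fingers measure 114 mm over their backs; the gripper's body (76 mm by 85 mm) begins 54 mm behind the grasp point. The pads swing forward as they close: fully open they stand 13 mm farther back than shut.
Start: joints at [1.139, 0.591, 0.048, 1.609, -0.033, 0.943, -0.034], TCP at [240.964, -683.788, 404.702] pointing down, gripper open.
Joint ranges: [-2.69, 2.69], [-0.47, 2.24], [-1.27, 1.36], [0.19, 2.51], [-1.53, 4.68], [0.08, 2.07], [-3.09, 3.09]. Speed limits (rad/s): [2.57, 2.57, 3.14, 3.14, 3.14, 3.14, 3.14].

### API

Orientations are given as a rotation vector (axis times angle).
In Python, from station import status, viewer, ticket gives the robot as it stands. The module is installed in compiled form; this text tells all that it offers.
- The arm moves only by the tool move_arm, never from a script. Its argument "moves" is one flat list of numbers, 7 for each row, row after row: the shift along the tool's x, y, z in cm, then the turn, a rotation vector about the tool's x, y, z in rad, then the gripper command: -1 is shut, 1 is fully open, values between are in proportion. A call has exactly 5 rows; each row shifts and turns the commanded pose from where the row before left it, along the tool's axes as they then stand; what a row does not reach is not made up. A row lasts 1/10 s, in which the tool goes at most 50 mm and 8.59 degrees, less where a joint would pass 70% of its speed; a pose out of reach is approached as far as the arm can. A call with a gripper value outside its range is refused whole. The fingers move at their own pace and stop on an object; "squeeze" is the grip in N (left out, the last holds). Time passes only in rows, so rows that do not move let the fingers close, or fill a call up. It gives the time, the measured TCP pose, the force and the opening at its end, in the units of the state.
- status.state(): the state, without advancing time (a new reading comes with each control period).
- viewer.read_camera(name): name is "scene" or "side" or "wrist"; returns a dict with "color" (420x560x3 uint8, blue, green, red), "mtx" (3x3 intrinsics, pixels), "eye" and "orientation" of the camera in the world; the wrist camera has in their place "hand_eye" (4x4, takes a point from camera to tool coordinates, whose origin is the TCP and whose axes are the flange's). Camera axes: x right, y down, z forward; pixel columns grow to the right and rows downward; lengths in mm; the calibration is good to about 2 mm. The wrist camera is an equidistant fisheye: a pixel r from the principal point sees the ray r / f radians off the axis. A picture is of the moment at which its call begins: read the wrist's pose just before it. There is no depth.
- ticket.hand_in(): hands the job in, once; it reports no verdict.
The state is a dict: "time": time; "joint_pos": joint angles; "joint_vel": joint speeds; "joint_torque": joint torques, N m; "eef_pos": TCP position; "ee_rot": TCP orientation; "force": force on the tool from outside, world axes, zero at the start; "torque": the same for the moment, N m; "width": finger opening in mm.
Only numpy, scipy, OpenCV 4.12 (cv2) and the standard library are available. Lean on these libraries where they do the work, as an engineer would, in place of code of your own. Each camera call takes 0.05 s, during which the arm holds its last target.

## Working session

There is one attempt and no reset: what is moved stays moved. The work goes in short steps, Python scripts to look and compute and a tool call to move; the robot and the scene stay as the last step left them, time stands still between calls to the robot, and variables do not carry over. Pictures are saved under pics/ and viewed, and the job is handed in when it is done.

Besides the shell and the picture viewer there is one more tool, called after "Request:" as name(argument=value, ...) on one line, values as JSON. move_arm: Moves the arm, as the interface text tells. Its arguments: {"type":"object","properties":{"moves":{"type":"array"},"squeeze":{"type":"number"}},"required":["moves"]}

```bash
mkdir -p pics; python3 - <<'E'
from station import status, viewer
import cv2,json,numpy as np,pickle
print(status.state())
for n in ["scene","side","wrist"]:
    d=viewer.read_camera(n); pickle.dump(d,open(f'pics/{n}0.pkl','wb'))
    cv2.imwrite(f'pics/{n}0.png',d['color']); print(n,{k:v for k,v in d.items() if k!='color'})
E
```

```text
{'time': 0.0, 'joint_pos': array([ 1.13843224,  0.59213382,  0.04829044,  1.60985943, -0.0332963 ,
        0.94269257, -0.03370666]), 'joint_vel': array([-1.54422728e-04, -9.06504123e-06,  1.94715174e-04,  2.21198491e-05,
       -6.69219284e-04, -5.91938384e-04, -9.46591235e-04]), 'joint_torque': array([-7.89238038e-04, -5.48689950e+01,  1.54652037e+00, -1.98123246e+01,
        9.43368184e-03,  8.75606871e-03, -8.70643248e-06]), 'eef_pos': array([ 240.88288411, -683.33647637,  403.51575972]), 'ee_rot': array([-3.09438629e+00, -5.29495385e-01,  8.02157766e-04]), 'force': array([-0.55499148, -0.2711917 , -0.11783661]), 'torque': array([ 0.04721289,  0.03301645, -0.06624424]), 'width': 84.90229210237206}
scene {'mtx': array([[508.9183355,   0.       , 276.0812389],
       [  0.       , 508.9183355, 208.0563791],
       [  0.       ,   0.       ,   1.       ]]), 'eye': array([-395.53160425, -505.361425  , 1202.37581407]), 'orientation': array([-2.105326  ,  1.18264273, -0.4890514 ])}
side {'mtx': array([[404.27908665,   0.        , 282.04637213],
       [  0.        , 404.27908665, 208.18950661],
       [  0.        ,   0.        ,   1.        ]]), 'eye': array([ 430.54514939, -899.73983574,  792.67662657]), 'orientation': array([-2.19456572,  0.13629713, -0.05083591])}
wrist {'mtx': array([[325.1922621 ,   0.        , 275.98423349],
       [  0.        , 325.1922621 , 205.62333829],
       [  0.        ,   0.        ,   1.        ]]), 'hand_eye': array([[ 1.42531855e-04, -9.48137770e-01, -3.17859638e-01,
         8.21047271e+01],
       [ 9.99999962e-01,  2.09605810e-04, -1.76818095e-04,
        -5.18328371e-01],
       [ 2.34273141e-04, -3.17859600e-01,  9.48137764e-01,
         3.11243983e+01],
       [ 0.00000000e+00,  0.00000000e+00,  0.00000000e+00,
         1.00000000e+00]])}
```

View pics/scene0.png

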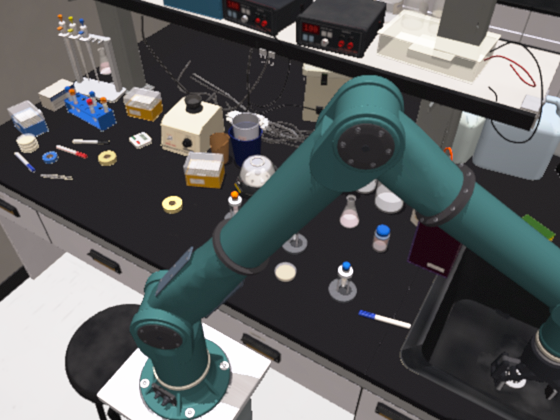

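View pics/side0.png

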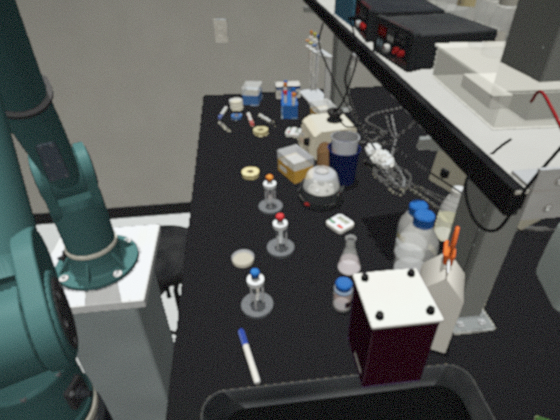

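View pics/wrist0.png

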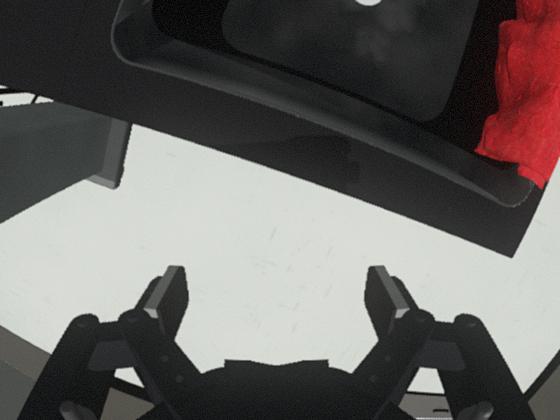

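```bash
cat > h.py <<'E'
import numpy as np,cv2,pickle
from scipy.spatial.transform import Rotation as R
def ray(d,uv):
    K=d['mtx'];v=np.array([(uv[0]-K[0,2])/K[0,0],(uv[1]-K[1,2])/K[1,1],1.])
    return np.array(d['eye']),R.from_rotvec(d['orientation']).apply(v)
def atz(d,uv,z):
    o,v=ray(d,uv); return o+v*(z-o[2])/v[2]
def tri(obs):
    A=np.zeros((3,3));b=np.zeros(3)
    for d,uv in obs:
        o,v=ray(d,uv);v=v/np.linalg.norm(v);P=np.eye(3)-np.outer(v,v);A+=P;b+=P@o
    return np.linalg.solve(A,b)
def proj(d,p):
    q=R.from_rotvec(d['orientation']).inv().apply(np.array(p)-d['eye']);return d['mtx'][:2,:2]@(q[:2]/q[2])+d['mtx'][:2,2]
def wproj(d,s,p):
    # world -> wrist pixel
    t=R.from_rotvec(s['ee_rot']).inv().apply(np.array(p)-s['eef_pos'])
    H=d['hand_eye'];c=H[:3,:3].T@(t-H[:3,3]);a=np.arctan2(np.hypot(c[0],c[1]),c[2]);u=c[:2]/np.hypot(c[0],c[1])
    return d['mtx'][0,0]*a*u+d['mtx'][:2,2]
def wray(d,s,uv):
    q=(np.array(uv)-d['mtx'][:2,2])/d['mtx'][0,0];a=np.hypot(*q);v=np.r_[np.sin(a)*q/a,np.cos(a)]
    H=d['hand_eye'];Rt=R.from_rotvec(s['ee_rot'])
    return Rt.apply(H[:3,3])+s['eef_pos'],Rt.apply(H[:3,:3]@v)
def watz(d,s,uv,z):
    o,v=wray(d,s,uv);return o+v*(z-o[2])/v[2]
E
python3 - <<'E'
from h import *
s=pickle.load(open('pics/side0.pkl','rb'));c=pickle.load(open('pics/scene0.pkl','rb'))
for n,(u,v) in dict(o=(269,178),r=(280,217),b=(255,273)).items(): print(n,atz(s,(u,v),126).round())
print('scene o',atz(c,(235,196),126),'b',atz(c,(346,266),126))
for n,uv in dict(flask=(350,268),wine=(343,303),timer=(340,223),dish=(243,258),tape=(250,172),marker=(249,355)).items(): print(n,atz(s,uv,0).round())
a=s['color'][150:330,210:390]; cv2.imwrite('pics/sidez.png',cv2.resize(a,None,fx=4,fy=4,interpolation=cv2.INTER_CUBIC)[:600])
E
```

```text
o [507. 180. 126.]
r [519. -26. 126.]
b [ 438. -230.  126.]
scene o [498.76522184 185.13482483 126.        ] b [ 430.15306156 -223.00628661  126.        ]
flask [ 701. -118.    0.]
wine [ 652. -238.    0.]
timer [720.  83.   0.]
dish [409. -39.  -0.]
tape [454. 437.   0.]
marker [ 410. -357.    0.]
```

View pics/sidez.png

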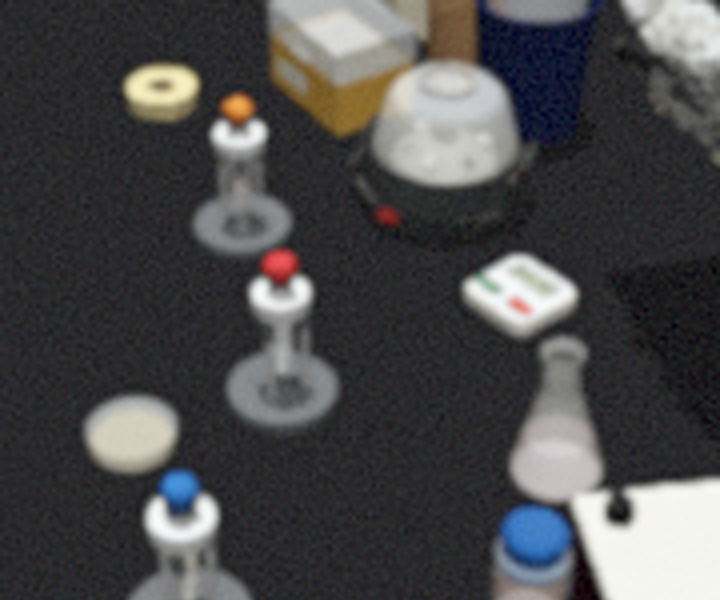

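Request:
move_arm(moves=[3.7,-2.7,0,0,0,0,-1,3.7,-2.7,0,0,0,0,-1,3.7,-2.7,0,0,0,0,-1,3.7,-2.7,0,0,0,0,-1,3.7,-2.7,0,0,0,0,-1], squeeze=40)

```text
time: 0.65
eef_pos: [371.3, -493.3, 404.5]
ee_rot: [-3.096, -0.529, 0.0]
force: [0.7, 0.8, 0.4]
width: 12.4
```

Request:
move_arm(moves=[3.2,-3.2,0,0,0,0,-1,3.2,-3.2,0,0,0,0,-1,3.2,-3.2,0,0,0,0,-1,2.5,-4.0,0,0,0,0,-1,2.5,-4.0,0,0,0,0,-1])

```text
time: 1.15
eef_pos: [450.2, -278.6, 404.6]
ee_rot: [-3.097, -0.53, -0.0]
force: [1.2, 0.0, -0.4]
width: -0.1
```

Request:
move_arm(moves=[1.6,-4.5,0,0,0,0,-1,1.6,-4.5,0,0,0,0,-1,1.6,-4.5,0,0,0,0,-1,1.6,-4.5,0,0,0,0,-1,1.6,-4.5,0,0,0,0,-1])

```text
time: 1.65
eef_pos: [450.0, -39.9, 404.8]
ee_rot: [3.097, 0.529, 0.0]
force: [0.6, 0.5, 0.2]
width: -0.3
```

```bash
cat > snap.py <<'E'
import sys
from station import status, viewer
from h import *
t=sys.argv[1]
for n in sys.argv[2:]:
    s=status.state(); d=viewer.read_camera(n); pickle.dump((d,s),open(f'pics/{n}{t}.pkl','wb')); cv2.imwrite(f'pics/{n}{t}.png',d['color'])
print({k:np.round(s[k],3) for k in('time','joint_pos','eef_pos','ee_rot','force','width')})
E
python3 snap.py 1 wrist side scene
```

```text
{'time': np.float64(1.75), 'joint_pos': array([ 0.054,  0.252, -0.091,  2.2  ,  0.031,  0.691, -1.278]), 'eef_pos': array([450.358, -34.968, 404.808]), 'ee_rot': array([-3.09e+00, -5.48e-01, -1.00e-03]), 'force': array([-0.327, -0.613,  1.14 ]), 'width': np.float64(-0.233)}
```

View pics/wrist1.png

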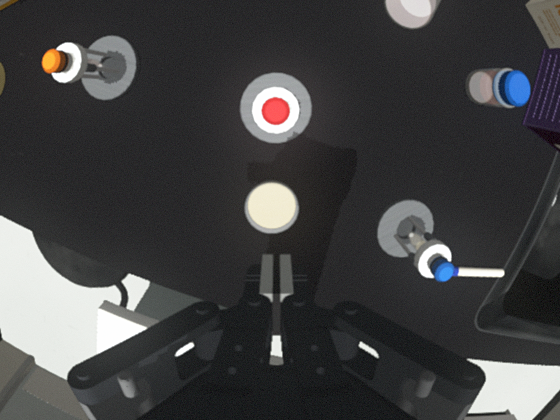

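View pics/scene1.png

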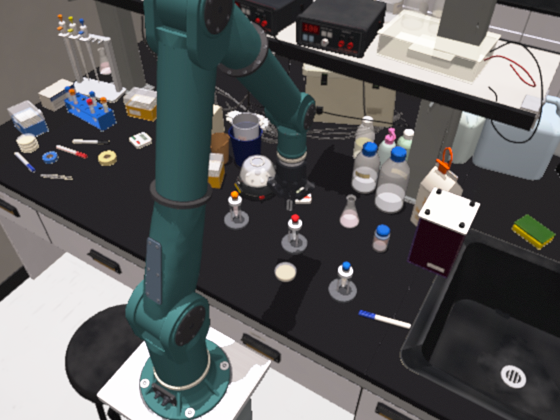

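```bash
cat > caps.py <<'E'
from h import *
def blob(img,uv,col,r=18):
    u,v=uv;x0=max(0,u-r);y0=max(0,v-r);a=img[y0:v+r,x0:u+r];h=cv2.cvtColor(a,cv2.COLOR_BGR2HSV).astype(int)
    H,S,V=h[...,0],h[...,1],h[...,2];m=(S>120)&(V>90)
    m&={'o':(H>5)&(H<25),'b':(H>95)&(H<125),'r':(H<5)|(H>172)}[col]
    n,l,st,c=cv2.connectedComponentsWithStats(m.astype(np.uint8));k=1+st[1:,4].argmax()
    return c[k]+[x0,y0],st[k]+np.array([x0,y0,0,0,0])
E
python3 - <<'E'
from caps import *
d,s=pickle.load(open('pics/wrist1.pkl','rb'));sd,_=pickle.load(open('pics/side1.pkl','rb'));sc,_=pickle.load(open('pics/scene1.pkl','rb'))
W=dict(o=(52,61),r=(275,110),b=(444,271));S=dict(o=(269,178),r=(280,217),b=(255,273));C=dict(o=(235,197),r=(295,219),b=(346,267))
for k in 'orb':
    w,ws=blob(d['color'],W[k],k);a,as_=blob(sd['color'],S[k],k);c,cs=blob(sc['color'],C[k],k)
    print(k,w.round(1),ws,a.round(1),as_,c.round(1),cs)
    print('  wrist z128',watz(d,s,w,128).round(1),'side z124',atz(sd,a,124).round(1),'scene z124',atz(sc,c,124).round(1),'tri2',tri([(sd,a),(sc,c)]).round(1))
wi=d['color']
cv2.imwrite('pics/wz.png',np.hstack([cv2.resize(wi[20:120,20:160],(400,286)),cv2.resize(wi[190:290,360:500],(400,286))]))
for nm,uv in dict(redfoot=(276,107),orangefoot=(108,67),bluefoot=(405,228)).items(): print(nm,watz(d,s,uv,8).round(1))
print('shelf?',[atz(sc,p,400).round() for p in((280,50),(535,122))])
E
```

```text
o [52.4 60.7] [ 41  48  24  26 458] [269.1 176.4] [265 173   9   8  53] [235.1 192.2] [230 183  11  16  77]
  wrist z128 [510.5 188.4 128. ] side z124 [508.7 192.5 124. ] scene z124 [514.7 195.8 124. ] tri2 [509.9 192.2 126.5]
r [275.2 110.6] [262  98  27  27 572] [279.5 215.7] [275 212  10   9  63] [294.8 217.2] [291 214   9   8  55]
  wrist z128 [519.9 -14.1 128. ] side z124 [518.3 -17.  124. ] scene z124 [517.7 -14.8 124. ] tri2 [518.7 -14.3 122.3]
b [444.8 271.2] [434 260  24  22 370] [254.5 271.4] [250 267  10  11  77] [345.9 264.7] [342 261   9   9  57]
  wrist z128 [ 440.8 -215.   128. ] side z124 [ 436.7 -222.6  124. ] scene z124 [ 435.5 -220.4  124. ] tri2 [ 436.9 -220.   121.8]
redfoot [520.4 -14.5   8. ]
orangefoot [510.2 195.5   8. ]
bluefoot [ 438.2 -219.3    8. ]
shelf? [array([906., 272., 400.]), array([ 925., -513.,  400.])]
```

View pics/wz.png

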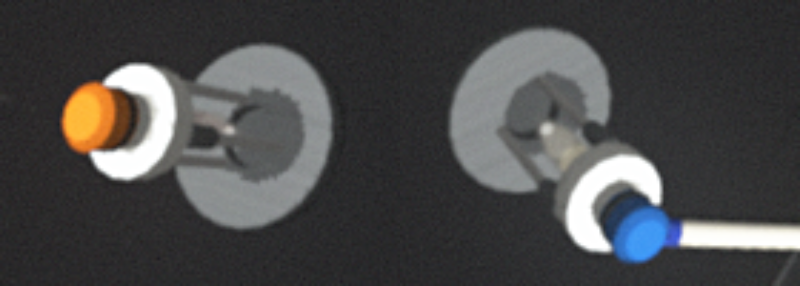

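Request:
move_arm(moves=[2.6,-3.8,0.4,0,0,0,-1,2.6,-3.8,0.4,0,0,0,-1,2.6,-3.8,0.4,0,0,0,-1,2.6,-3.8,0.4,0,0,0,-1,2.6,-3.8,0.4,0,0,0,-1])

```text
time: 2.3
eef_pos: [511.0, 180.6, 384.4]
ee_rot: [3.096, 0.525, -0.0]
force: [-0.7, -1.1, 1.1]
width: -0.5
```

```bash
python3 snap.py 2 side scene wrist; python3 - <<'E'
from caps import *
d,s=pickle.load(open('pics/wrist2.pkl','rb'))
p=s['eef_pos']+R.from_rotvec(s['ee_rot']).apply([0,0,173]);print('tip',p,wproj(d,s,p),wproj(d,s,[510,192,128]))
E
```

```text
{'time': np.float64(2.4), 'joint_pos': array([-0.325,  0.395, -0.141,  2.032,  0.077,  0.716, -1.737]), 'eef_pos': array([511.482, 186.628, 384.585]), 'ee_rot': array([-3.09 , -0.54 , -0.005]), 'force': array([-0.107, -0.88 , -0.667]), 'width': np.float64(0.528)}
tip [511.92959515 187.46681458 211.58772817] [277.05827702 271.04148342] [270.49502899 214.78241735]
```

View pics/wrist2.png

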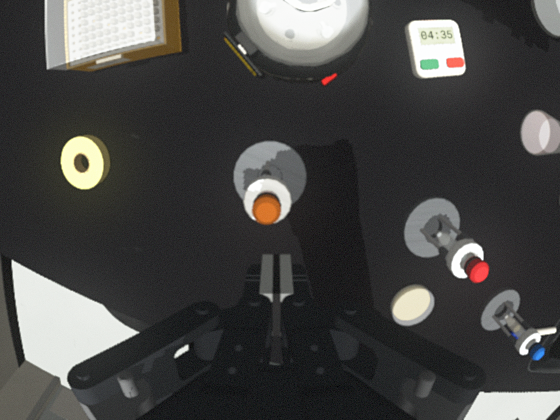

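```bash
python3 - <<'E'
from caps import *
d,s=pickle.load(open('pics/wrist2.pkl','rb'))
h=cv2.cvtColor(d['color'],cv2.COLOR_BGR2HSV);print(h[209,267],h[270,480])
for k,uv in dict(o=(267,209),r=(478,271)).items():
    w,st=blob(d['color'],uv,k);print(k,w,st,watz(d,s,w,127).round(1))
for uv in [(270,176)]: print('foot',watz(d,s,uv,8))
a=d['color'][130:310,210:350];cv2.imwrite('pics/z2.png',cv2.resize(a,None,fx=3.3,fy=3.3,interpolation=cv2.INTER_CUBIC))
E
```

```text
[ 13 206 219] [  0 176 253]
o [266.14589666 209.33282675] [253 195  28  30 658] [512.6 196.3 127. ]
r [477.72397094 270.60774818] [467 259  23  24 413] [521.8  -7.3 127. ]
foot [510.37198616 195.26096956   8.        ]
```

View pics/z2.png

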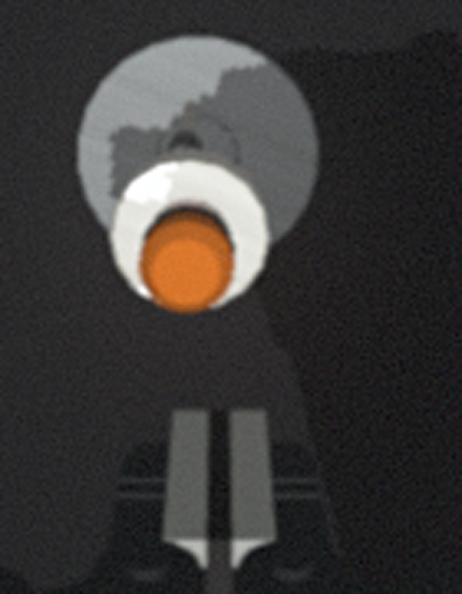

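Request:
move_arm(moves=[0.2,-0.7,1.0,0,0,0,-1,0,0,2.0,0,0,0,-1,0,0,2.0,0,0,0,-1,0,0,1.5,0,0,0,-1,0,0,0.5,0,0,0,-1])

```text
time: 2.95
eef_pos: [508.8, 185.4, 312.7]
ee_rot: [3.095, 0.524, -0.007]
force: [-0.5, 0.2, 0.3]
width: -0.0
```

```bash
python3 snap.py 3 scene side wrist; python3 - <<'E'
from caps import *
d,s=pickle.load(open('pics/wrist3.pkl','rb'))
p=s['eef_pos']+R.from_rotvec(s['ee_rot']).apply([0,0,173]);print('tip',p,wproj(d,s,p),wproj(d,s,[511.5,194.5,128]))
w,st=blob(d['color'],(270,250),'o',40);print(w,st,watz(d,s,w,127))
ims=[cv2.resize(d['color'][180:320,200:340],(400,400),interpolation=cv2.INTER_CUBIC)]
e=pickle.load(open('pics/side3.pkl','rb'))[0]['color'];ims.append(cv2.resize(e[140:220,230:310],(400,400),interpolation=cv2.INTER_CUBIC))
cv2.imwrite('pics/z3.png',np.hstack(ims))
E
```

```text
{'time': np.float64(3.05), 'joint_pos': array([-0.346,  0.496, -0.119,  2.088,  0.107,  0.566, -1.775]), 'eef_pos': array([509.197, 186.309, 313.736]), 'ee_rot': array([ 3.096,  0.526, -0.004]), 'force': array([-0.284,  0.211,  0.636]), 'width': np.float64(-0.17)}
tip [508.82116441 186.01200008 140.73688776] [277.06678015 271.03208133] [263.52723779 250.24591316]
[260.19368601 242.9940273 ] [ 242  224   39   41 1172] [514.49419353 197.38832434 127.        ]
```

View pics/z3.png

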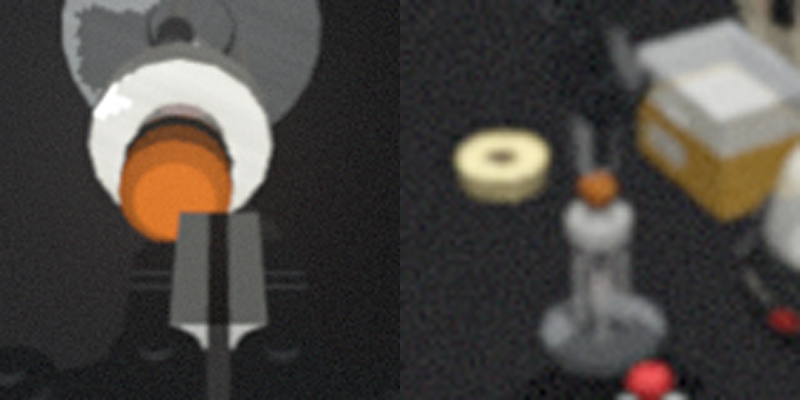

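```bash
python3 - <<'E'
from caps import *
d,s=pickle.load(open('pics/wrist3.pkl','rb'))
p=s['eef_pos']+R.from_rotvec(s['ee_rot']).apply([0,0,173])
for uv in [(258.8,250.7),(260.2,248)]:
  for z in(126,130):
    q=watz(d,s,uv,z); print(q,R.from_rotvec(s['ee_rot']).inv().apply(q-p))
E
```

```text
[509.42036207 196.55760336 126.        ] [ 4.08472671 -9.77023219 14.71741206]
[511.39072698 196.99974715 130.        ] [ 6.08013474 -9.53366034 10.71238901]
[511.21159417 196.35308692 126.        ] [ 5.70807987 -8.98598006 14.71387368]
[513.13614716 196.80046135 130.        ] [ 7.6619696  -8.76946596 10.70894113]
```

Request:
move_arm(moves=[0.3,-0.4,0,0,0,0,-1,0.2,-0.5,0,0,0,0,-1,0,0,0,0,0,0,-1,0,0,0,0,0,0,-1,0,0,0,0,0,0,-1])

```text
time: 3.6
eef_pos: [511.1, 198.2, 314.9]
ee_rot: [3.096, 0.53, 0.0]
force: [-0.5, 0.2, -0.2]
width: 0.2
```

```bash
python3 snap.py 4 scene side wrist; python3 - <<'E'
from caps import *
d,s=pickle.load(open('pics/wrist4.pkl','rb'))
p=s['eef_pos']+R.from_rotvec(s['ee_rot']).apply([0,0,173]);print('tip',p)
ims=[cv2.resize(d['color'][180:320,200:340],(400,400),interpolation=cv2.INTER_CUBIC)]
for n,x,y in(('side',230,140),('scene',195,150)):
  e=pickle.load(open(f'pics/{n}4.pkl','rb'))[0]['color'];ims.append(cv2.resize(e[y:y+80,x:x+80],(400,400),interpolation=cv2.INTER_CUBIC))
cv2.imwrite('pics/z4.png',cv2.resize(np.hstack(ims),(798,266)))
E
```

```text
{'time': np.float64(3.7), 'joint_pos': array([-0.364,  0.5  , -0.119,  2.075,  0.106,  0.572, -1.79 ]), 'eef_pos': array([511.146, 198.063, 314.728]), 'ee_rot': array([ 3.097,  0.529, -0.   ]), 'force': array([-0.516, -0.018, -0.045]), 'width': np.float64(-0.054)}
tip [511.14240356 198.03614777 141.72789744]
```

View pics/z4.png

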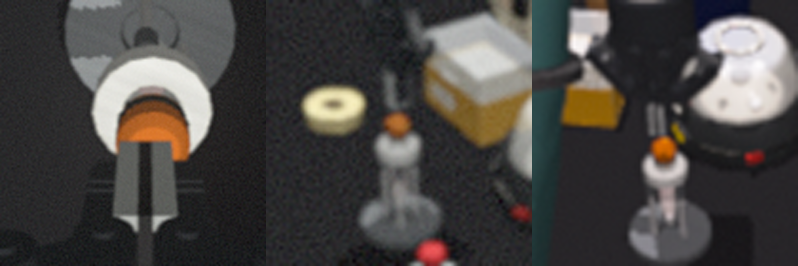

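Request:
move_arm(moves=[0,0.2,0.4,0,0,0,-1,0,0,0.4,0,0,0,-1,0,0,0.4,0,0,0,-1,0,0,0.2,0,0,0,-1,0,0,0.2,0,0,0,-1])

```text
time: 4.25
eef_pos: [511.7, 196.2, 298.4]
ee_rot: [3.096, 0.53, -0.001]
force: [-0.8, -1.1, 2.8]
width: 0.3
```

```bash
cat > z.py <<'E'
import sys
from caps import *
t=sys.argv[1];a=list(map(int,sys.argv[2:6]))
d,s=pickle.load(open(f'pics/wrist{t}.pkl','rb'))
p=s['eef_pos']+R.from_rotvec(s['ee_rot']).apply([0,0,173]);print('tip',p.round(1))
ims=[cv2.resize(d['color'][180:320,200:340],(400,400),interpolation=cv2.INTER_CUBIC)]
for n,x,y in(('side',a[0],a[1]),('scene',a[2],a[3])):
  e=pickle.load(open(f'pics/{n}{t}.pkl','rb'))[0]['color'];ims.append(cv2.resize(e[y:y+60,x:x+60],(400,400),interpolation=cv2.INTER_CUBIC))
cv2.imwrite(f'pics/z{t}.png',cv2.resize(np.hstack(ims),(798,266)))
E
python3 snap.py 5 scene side wrist; python3 z.py 5 240 150 205 160
```

```text
{'time': np.float64(4.35), 'joint_pos': array([-0.364,  0.525, -0.115,  2.085,  0.112,  0.538, -1.792]), 'eef_pos': array([511.736, 196.262, 298.524]), 'ee_rot': array([ 3.096e+00,  5.300e-01, -1.000e-03]), 'force': array([-0.635,  0.213,  1.369]), 'width': np.float64(0.432)}
tip [511.6 196.2 125.5]
```

View pics/z5.png

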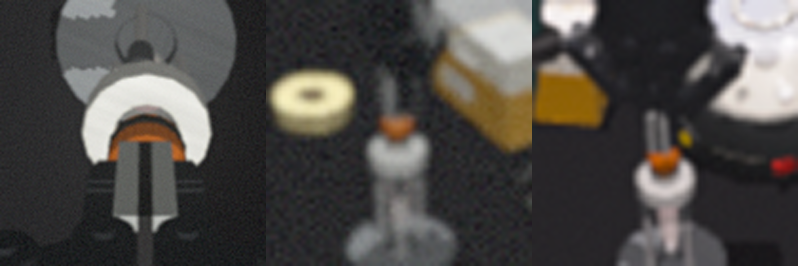

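Request:
move_arm(moves=[0,0,0.2,0,0,0,-1,0,0,0.2,0,0,0,-1,0,0,0.2,0,0,0,-1,0,0,0.1,0,0,0,-1,0,0,0,0,0,0,-1])

```text
time: 4.9
eef_pos: [511.7, 196.3, 291.5]
ee_rot: [3.096, 0.53, -0.001]
force: [-1.1, -0.1, 3.2]
width: 0.2
```

Request:
move_arm(moves=[0,0,0.1,0,0,0,-1,0,0,0.1,0,0,0,-1,0,0,0.1,0,0,0,-1,0,0,0,0,0,0,-1,0,0,0,0,0,0,-1])

```text
time: 5.4
eef_pos: [511.8, 196.3, 289.0]
ee_rot: [3.097, 0.529, -0.0]
force: [-2.4, -2.0, 6.2]
width: 0.0
```

```bash
python3 snap.py 6 scene side wrist; python3 z.py 6 240 150 205 160
```

```text
{'time': np.float64(5.5), 'joint_pos': array([-0.367,  0.54 , -0.111,  2.09 ,  0.116,  0.517, -1.795]), 'eef_pos': array([511.786, 196.272, 288.998]), 'ee_rot': array([ 3.097,  0.53 , -0.   ]), 'force': array([-2.149, -0.936,  6.571]), 'width': np.float64(-0.065)}
tip [511.8 196.2 116. ]
```

View pics/z6.png

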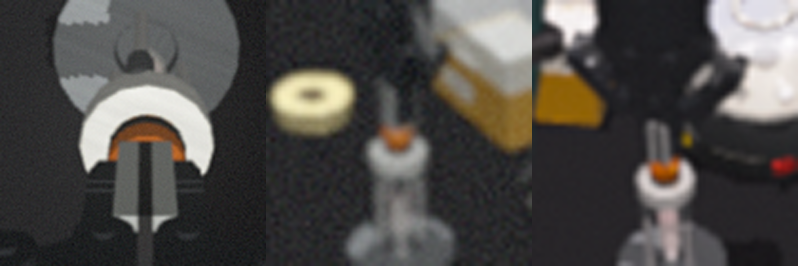

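Request:
move_arm(moves=[0,0,0.1,0,0,0,-1,0,0,0,0,0,0,-1,0,0,-0.5,0,0,0,-1,0,0,-2.0,0,0,0,-1,0,0,-4.5,0,0,0,-1])

```text
time: 6.05
eef_pos: [511.0, 195.9, 355.4]
ee_rot: [3.095, 0.53, -0.01]
force: [0.1, -0.4, 0.1]
width: -0.3
```

```bash
python3 snap.py 7 scene side wrist; python3 z.py 7 240 150 205 160; python3 - <<'E'
from caps import *
d,s=pickle.load(open('pics/wrist7.pkl','rb'))
cv2.imwrite('pics/zz7.png',cv2.resize(d['color'][160:280,200:340],(700,600),interpolation=cv2.INTER_CUBIC))
E
```

```text
{'time': np.float64(6.15), 'joint_pos': array([-0.349,  0.431, -0.133,  2.039,  0.09 ,  0.665, -1.772]), 'eef_pos': array([514.127, 197.448, 362.358]), 'ee_rot': array([-3.093, -0.529, -0.018]), 'force': array([ 0.344, -0.038, -0.585]), 'width': np.float64(-0.086)}
tip [515.9 198.3 189.4]
```

View pics/z7.png

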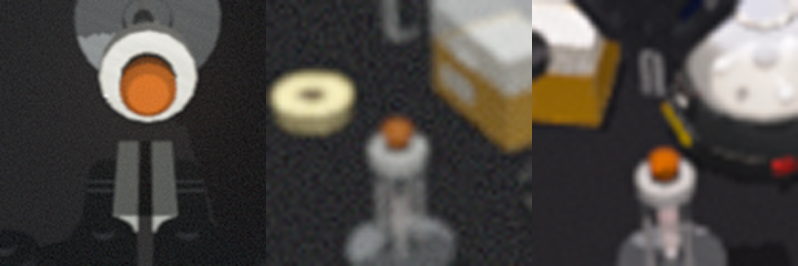

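View pics/zz7.png

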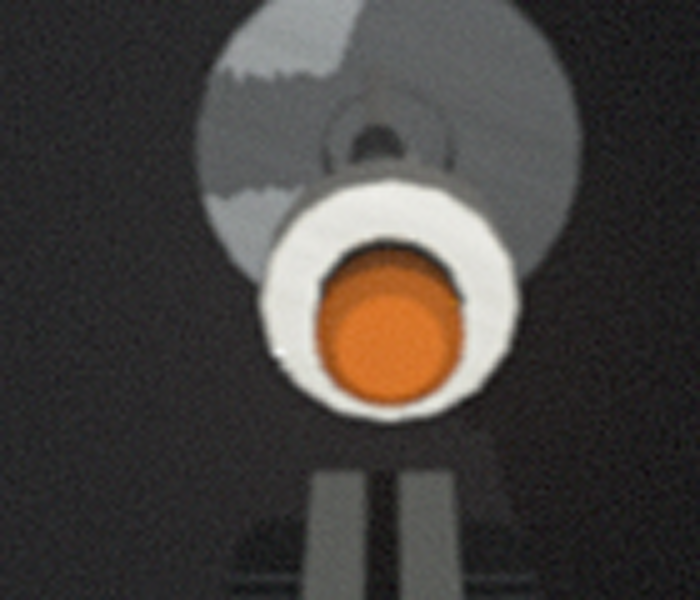

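Request:
move_arm(moves=[-2.1,3.7,0,0,0,0,-1,-2.1,3.7,0,0,0,0,-1,-2.1,3.7,0,0,0,0,-1,-2.1,3.7,0,0,0,0,-1,-2.1,3.7,0,0,0,0,-1])

```text
time: 6.7
eef_pos: [473.6, -14.6, 356.8]
ee_rot: [-3.096, -0.53, 0.001]
force: [-0.3, -0.2, 0.2]
width: -0.3
```

Request:
move_arm(moves=[-2.1,3.7,0,0,0,0,-1,-2.1,3.7,0,0,0,0,-1,-2.1,3.7,0,0,0,0,-1,-2.1,3.7,0,0,0,0,-1,0,0,0,0,0,0,-1])

```text
time: 7.2
eef_pos: [442.4, -186.8, 356.8]
ee_rot: [3.097, 0.512, -0.003]
force: [-0.6, 0.1, -0.3]
width: 0.1
```

Request:
move_arm(moves=[-2.1,3.7,0,0,0,0,-1,0,0,0,0,0,0,-1,0,0,0,0,0,0,-1,0,0,0,0,0,0,-1,0,0,0,0,0,0,-1])

```text
time: 7.7
eef_pos: [437.1, -221.1, 357.4]
ee_rot: [-3.095, -0.533, 0.0]
force: [0.3, -0.8, 0.1]
width: 0.2
```

```bash
python3 snap.py 8 scene side wrist; python3 z.py 8 225 240 315 230
```

```text
{'time': np.float64(7.8), 'joint_pos': array([ 0.453,  0.371, -0.097,  2.168,  0.061,  0.605, -0.918]), 'eef_pos': array([ 437.087, -221.297,  357.59 ]), 'ee_rot': array([-3.096, -0.533,  0.   ]), 'force': array([0.163, 0.683, 0.081]), 'width': np.float64(0.197)}
tip [ 437.1 -221.2  184.6]
```

View pics/wrist8.png

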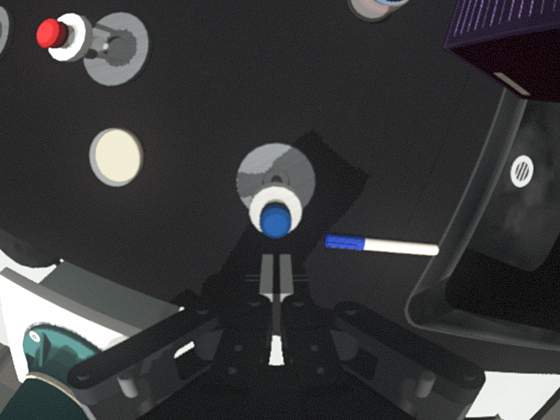

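View pics/z8.png

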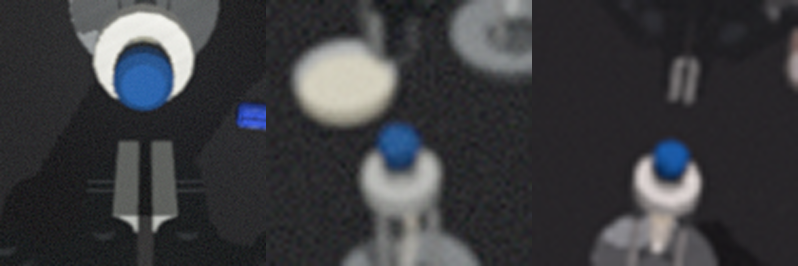

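```bash
python3 - <<'E'
from caps import *
d,s=pickle.load(open('pics/wrist8.pkl','rb'))
p=s['eef_pos']+R.from_rotvec(s['ee_rot']).apply([0,0,173])
for uv,z in [((275.3,225),126),((275.3,225),130),((41,33),128)]:
    q=watz(d,s,uv,z); print(q,R.from_rotvec(s['ee_rot']).inv().apply(q-p))
for n in('side','scene'):
    e=pickle.load(open(f'pics/{n}8.pkl','rb'))[0]; print(n,proj(e,p),proj(e,[437,-220,127]),blob(e['color'],(255,273) if n=='side' else (346,267),'b'))
cv2.imwrite('pics/zz8.png',np.hstack([cv2.resize(pickle.load(open(f'pics/{n}8.pkl','rb'))[0]['color'][y:y+60,x:x+60],(400,400),interpolation=cv2.INTER_CUBIC) for n,x,y in(('side',240,130),('side',245,160),)]))
E
```

```text
[ 437.97489258 -219.80172635  126.        ] [ 1.32551    -1.00841766 58.59076784]
[ 439.4975241  -219.27345975  130.        ] [ 2.9373248  -0.99864412 54.59083911]
[518.42711861 -12.14136074 128.        ] [ 146.61380996 -169.78940067   56.67301149]
side [253.13617466 251.50012322] [254.45175886 269.67016003] (array([254.36111111, 272.08333333]), array([250, 268,  10,  10,  72]))
scene [348.74424583 249.90064049] [346.13851677 263.59298019] (array([346.02040816, 265.14285714]), array([342, 262,   9,   8,  49]))
```

Request:
move_arm(moves=[0.3,-0.1,1.0,0,0,0,-1,0,0,2.0,0,0,0,-1,0,0,1.3,0,0,0,-1,0,0,0.6,0,0,0,-1,0,0,0.2,0,0,0,-1])

```text
time: 8.35
eef_pos: [439.2, -220.2, 305.7]
ee_rot: [-3.096, -0.53, 0.002]
force: [-0.9, -0.2, 0.4]
width: -0.2
```

```bash
python3 snap.py 9 scene side wrist; python3 z.py 9 225 240 315 230
```

```text
{'time': np.float64(8.45), 'joint_pos': array([ 0.437,  0.458, -0.084,  2.202,  0.08 ,  0.484, -0.941]), 'eef_pos': array([ 439.411, -220.43 ,  306.518]), 'ee_rot': array([-3.096, -0.53 ,  0.   ]), 'force': array([0.698, 0.477, 0.236]), 'width': np.float64(-0.203)}
tip [ 439.4 -220.4  133.5]
```

View pics/z9.png

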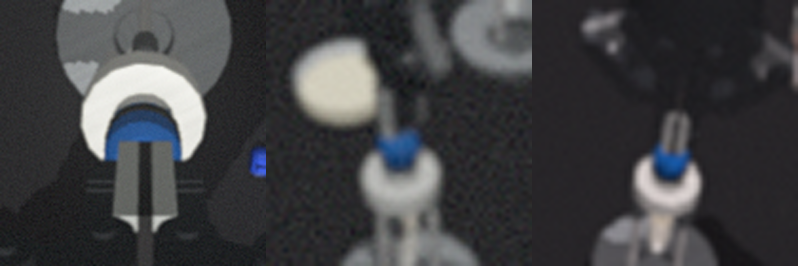

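Request:
move_arm(moves=[0,0,0.3,0,0,0,-1,0,0,0.3,0,0,0,-1,0,0,0.3,0,0,0,-1,0,0,0.2,0,0,0,-1,0,0,0.2,0,0,0,-1])

```text
time: 9.0
eef_pos: [439.4, -220.6, 293.8]
ee_rot: [3.096, 0.529, 0.001]
force: [0.4, 0.9, 3.2]
width: 0.2
```

Request:
move_arm(moves=[0,0,0.2,0,0,0,-1,0,0,0.1,0,0,0,-1,0,0,0.1,0,0,0,-1,0,0,0,0,0,0,-1,0,0,0,0,0,0,-1])

```text
time: 9.5
eef_pos: [439.4, -220.6, 289.8]
ee_rot: [3.096, 0.53, 0.001]
force: [0.4, -1.3, 3.2]
width: -0.0
```

Request:
move_arm(moves=[0,0,0.1,0,0,0,-1,0,0,0.1,0,0,0,-1,0,0,0,0,0,0,-1,0,0,0,0,0,0,-1,0,0,0,0,0,0,-1])

```text
time: 10.0
eef_pos: [439.5, -220.6, 288.3]
ee_rot: [3.096, 0.53, 0.001]
force: [-0.6, 0.2, 8.5]
width: -0.4
```

Request:
move_arm(moves=[0,0,0,0,0,0,-1,0,0,-0.5,0,0,0,-1,0,0,-2.0,0,0,0,-1,0,0,-4.5,0,0,0,-1,0,0,0,0,0,0,-1])

```text
time: 10.5
eef_pos: [440.5, -221.0, 361.5]
ee_rot: [3.093, 0.529, 0.01]
force: [0.4, -0.5, -0.1]
width: -0.1
```

```bash
python3 snap.py 10 scene side wrist; python3 z.py 10 225 240 315 230; python3 - <<'E'
from caps import *
d,s=pickle.load(open('pics/wrist10.pkl','rb'))
cv2.imwrite('pics/zz10.png',cv2.resize(d['color'][160:280,200:340],(700,600),interpolation=cv2.INTER_CUBIC))
E
```

```text
{'time': np.float64(10.6), 'joint_pos': array([ 0.45 ,  0.371, -0.098,  2.165,  0.063,  0.607, -0.925]), 'eef_pos': array([ 439.036, -220.459,  358.205]), 'ee_rot': array([3.096e+00, 5.290e-01, 1.000e-03]), 'force': array([ 0.385, -0.099, -0.748]), 'width': np.float64(-0.385)}
tip [ 439.2 -220.5  185.2]
```

View pics/zz10.png

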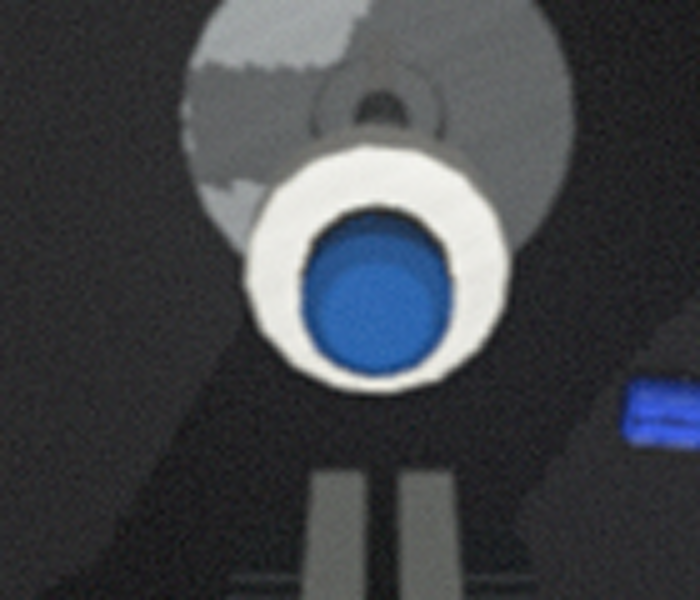

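Request:
move_arm(moves=[2.9,-3.3,0,0,0,0,-1,2.9,-3.3,0,0,0,0,-1,2.9,-3.4,0,0,0,0,-1,2.9,-3.4,0,0,0,0,-1,2.8,-3.4,0,0,0,0,-1])

```text
time: 11.15
eef_pos: [518.9, -12.6, 355.8]
ee_rot: [-3.096, -0.53, 0.006]
force: [0.7, 0.1, -0.1]
width: -0.6
```

Request:
move_arm(moves=[0,0,0,0,0,0,-1,0,0,0,0,0,0,-1,0,0,0,0,0,0,-1,0,0,0,0,0,0,-1,0,0,0,0,0,0,-1])

```text
time: 11.65
eef_pos: [518.7, -15.7, 357.4]
ee_rot: [3.097, 0.525, -0.002]
force: [-0.2, -0.6, -0.2]
width: -0.2
```

```bash
python3 snap.py 11 scene side wrist; python3 z.py 11 250 190 265 185; python3 - <<'E'
from caps import *
d,s=pickle.load(open('pics/wrist11.pkl','rb'))
p=s['eef_pos']+R.from_rotvec(s['ee_rot']).apply([0,0,173])
w,st=blob(d['color'],(275,222),'r',30);print(w,st)
q=watz(d,s,w+[0,1.5],128); print(q,R.from_rotvec(s['ee_rot']).inv().apply(q-p))
E
```

```text
{'time': np.float64(11.75), 'joint_pos': array([ 0.031,  0.404, -0.116,  2.107,  0.077,  0.635, -1.371]), 'eef_pos': array([518.984, -15.23 , 357.677]), 'ee_rot': array([ 3.097,  0.527, -0.   ]), 'force': array([ 0.232, -0.956, -0.692]), 'width': np.float64(-0.182)}
tip [518.9 -15.3 184.7]
[275.60023725 222.03677343] [261 205  31  34 843]
[521.62045862 -13.50121606 128.        ] [ 3.13153515 -0.80751578 56.67578088]
```

View pics/z11.png

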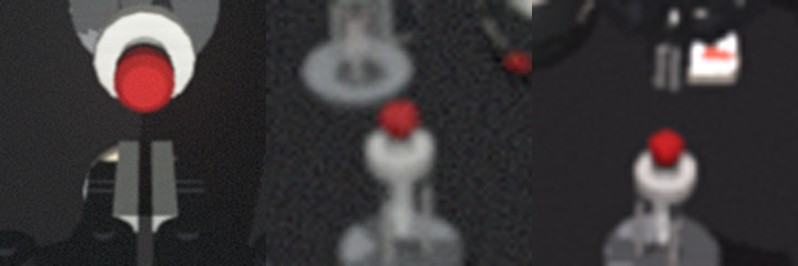

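Request:
move_arm(moves=[0.2,-0.1,1.0,0,0,0,-1,0,0,2.0,0,0,0,-1,0,0,1.3,0,0,0,-1,0,0,0.6,0,0,0,-1,0,0,0.2,0,0,0,-1])

```text
time: 12.3
eef_pos: [520.5, -12.6, 305.7]
ee_rot: [-3.096, -0.53, 0.003]
force: [0.4, 0.2, 0.4]
width: 0.1
```

```bash
python3 snap.py 12 scene side wrist; python3 z.py 12 250 190 265 185
```

```text
{'time': np.float64(12.4), 'joint_pos': array([ 0.015,  0.486, -0.103,  2.139,  0.097,  0.521, -1.392]), 'eef_pos': array([520.861, -12.584, 306.484]), 'ee_rot': array([-3.097e+00, -5.300e-01,  1.000e-03]), 'force': array([0.881, 0.951, 1.283]), 'width': np.float64(0.059)}
tip [520.8 -12.6 133.5]
```

View pics/z12.png

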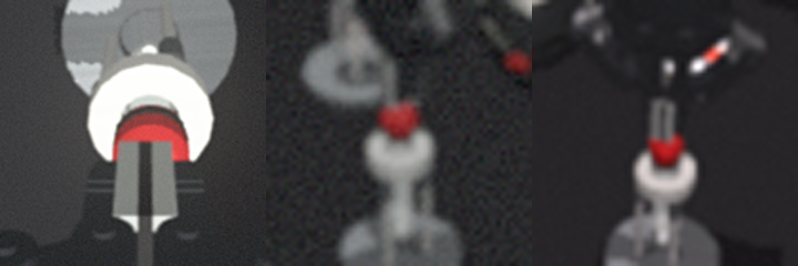

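Request:
move_arm(moves=[0,0.2,0.2,0,0,0,-1,0,0,0.3,0,0,0,-1,0,0,0.3,0,0,0,-1,0,0,0.3,0,0,0,-1,0,0,0.2,0,0,0,-1])

```text
time: 12.95
eef_pos: [521.7, -14.6, 293.8]
ee_rot: [3.096, 0.53, 0.001]
force: [-0.9, -1.2, 3.0]
width: -0.2
```

Request:
move_arm(moves=[0,0,0.2,0,0,0,-1,0,0,0.1,0,0,0,-1,0,0,0.1,0,0,0,-1,0,0,0,0,0,0,-1,0,0,0,0,0,0,-1])

```text
time: 13.45
eef_pos: [521.7, -14.6, 289.8]
ee_rot: [3.096, 0.53, 0.001]
force: [1.0, -1.4, 3.5]
width: 0.4
```

Request:
move_arm(moves=[0,0,0.1,0,0,0,-1,0,0,0.1,0,0,0,-1,0,0,0,0,0,0,-1,0,0,0,0,0,0,-1,0,0,0,0,0,0,-1])

```text
time: 13.95
eef_pos: [521.7, -14.6, 288.3]
ee_rot: [3.096, 0.529, 0.001]
force: [0.3, -0.5, 8.5]
width: 0.3
```

Request:
move_arm(moves=[0,0,0,0,0,0,-1,0,0,-0.5,0,0,0,-1,0,0,-2.0,0,0,0,-1,0,0,-4.5,0,0,0,-1,0,0,-2.0,0,0,0,-1])

```text
time: 14.45
eef_pos: [521.4, -14.0, 379.7]
ee_rot: [-3.096, -0.53, -0.002]
force: [0.7, -0.2, 0.0]
width: 0.0
```

Request:
move_arm(moves=[1.0,0,-3.0,0,0,0,-1,0,0,-3.0,0,0,0,-1,0,0,0,0,0,0,-1,0,0,0,0,0,0,-1,0,0,0,0,0,0,-1])

```text
time: 14.95
eef_pos: [529.9, -11.1, 436.2]
ee_rot: [-3.096, -0.53, 0.006]
force: [-0.0, -0.5, 0.2]
width: 0.1
```

```bash
python3 snap.py 13 scene side wrist; python3 - <<'E'
from caps import *
d,s=pickle.load(open('pics/wrist13.pkl','rb'))
e=pickle.load(open('pics/side13.pkl','rb'))[0];e0=pickle.load(open('pics/side0.pkl','rb'))
c=pickle.load(open('pics/scene13.pkl','rb'))[0];c1=pickle.load(open('pics/scene1.pkl','rb'))[0]
for k,u in dict(o=(269,178),r=(280,217),b=(255,273)).items(): print(k,blob(e0['color'],u,k)[0],blob(e['color'],u,k)[0])
for k,u in dict(o=(235,200),r=(295,219),b=(346,267)).items(): print(k,blob(c1['color'],u,k,14)[0],blob(c['color'],u,k,14)[0])
cv2.imwrite('pics/z13.png',np.hstack([cv2.resize(e['color'][150:320,220:390],(399,399)),cv2.resize(e0['color'][150:320,220:390],(399,399))]))
E
```

```text
{'time': np.float64(15.05), 'joint_pos': array([ 0.038,  0.312, -0.129,  2.01 ,  0.053,  0.827, -1.353]), 'eef_pos': array([530.118, -11.191, 436.127]), 'ee_rot': array([-3.096, -0.53 ,  0.006]), 'force': array([-0.248,  0.167, -0.498]), 'width': np.float64(0.222)}
o [269.0754717  176.37735849] [269.15384615 178.61538462]
r [279.578125 215.625   ] [279.6        218.75555556]
b [254.47435897 271.47435897] [254.58823529 274.13235294]
o [235.11267606 192.84507042] [234.36363636 195.79545455]
r [294.83636364 217.21818182] [294.7826087  220.04347826]
b [345.9122807  264.71929825] [345.66666667 266.79166667]
```

View pics/z13.png

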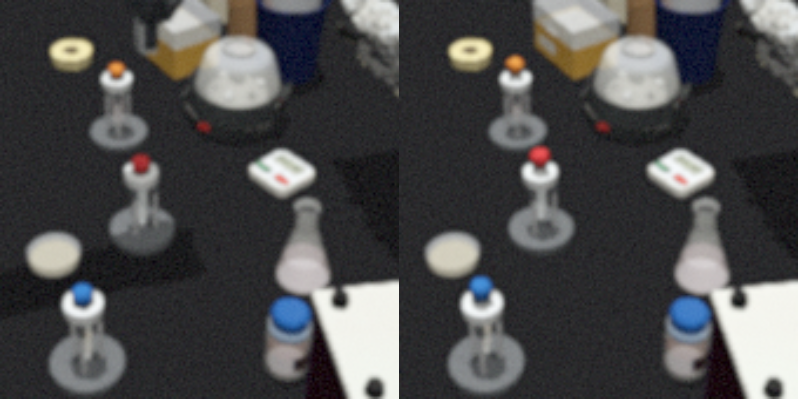

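View pics/wrist13.png

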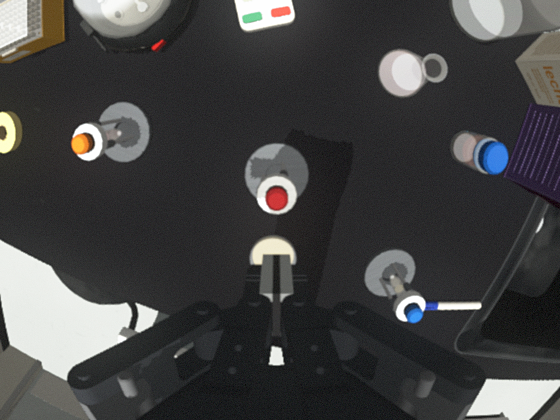

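```bash
python3 - <<'E'
from caps import *
i=pickle.load(open('pics/wrist13.pkl','rb'))[0]['color']
cv2.imwrite('pics/zz13.png',np.hstack([cv2.resize(i[y-25:y+25,x-25:x+25],(266,266),interpolation=cv2.INTER_CUBIC) for x,y in((88,142),(276,195),(410,308))]))
E
```

```text
(no output)
```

View pics/zz13.png

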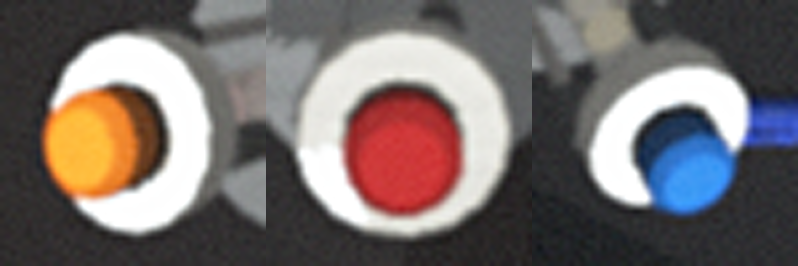

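All three rings lie on their collars, with no tube showing between ring and collar.

```bash
python3 -c "
from station import ticket
print(ticket.hand_in())"
```

```text
the job is handed in; nothing more can be done
None
```

I pressed the orange, then the blue, then the red cap down with the closed fingertips, finishing each before the next, and handed the job in at about 15 s.

**Seating:** On each cap the force held at about 3 N while the tube slid. It then rose to 6.6 N on orange and 8.5 N on blue and red, which is the collar springs taking load with the ring seated. I pushed orange 1 mm further after its last force reading.

**Last pictures:** All three caps sit lower than at the start, and every ring lies on its collar with no gap visible. The stands and the objects I could see look unmoved. I compared the pictures before and after by eye and only measured the caps. The gripper is clear, with its fingertips about 260 mm above the worktop.

**Disagreements:** The camera estimates of the cap positions differed by a few mm (up to 8 mm for blue). The side and scene pictures suggested the fingers met the orange cap about 4 mm off centre, still well on its top. Reading the height from the arm, the force rose about 1 mm lower than nominal on blue and red, within the calibration error.

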